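# Lid the nut chopper and hold its pulse paddle half way

### The job

Put the chopper's lid on its bowl, knob up and rim down, lowering it rather than dropping it, so that it sits flat and fully home, and let go of it. Then press the chopper's spring-loaded pulse paddle half way down, pad level with the top of the small post beside it, and finish while still holding it there with the fingers. Do not press the paddle before the lid is on, never push it down to its stop, and leave the larger pan lid, the mixing bowl and the oil can where they are.

Things in the scene. Friction and masses are not known exactly. Their poses are not given: they have to be found in the camera images.
- chopper: Fixed nut chopper: white motor base on a black foot, 170 (x) x 300 (y) x 80 mm high, origin at the centre of its underside, z up. An open steel bowl, 110 mm across and 80 mm tall, stands on the base at x 0, y +70 mm; the pulse paddle is on top towards the -y end, a small level post beside its pad.
- bowl_mouth (a point): Centre of the bowl's mouth, on its rim plane, 160 mm above the table. The mouth is 102 mm across inside, 110 mm outside (walls 4 mm), open, with a few hazelnuts far below. With the lid home, the lid's origin is 12 mm below this point.
- chopper_lid: The smaller of two loose aluminium lids, 0.13-0.25 kg, lying rim down on the table. Origin: centre of the rim's lower edge, z up. Hollow rim 94 mm across, z 0-12 mm; disc 116 mm across, z 12-18 mm; black cylindrical knob 26 mm across, z 18-48 mm. Home: rim inside the bowl's mouth (4 mm play all round), disc resting on the bowl's rim.
- paddle (a joint): Paddle angle, rad: 0 at rest (level), grows as the pad goes down, 0.15 half way, 0.30 at the stop. Hinge along chopper y, 100 mm from the pad's centre on its +x side, 6 mm below its top: the pad sinks 15 mm half way, 30 mm at the stop. The spring pushes back with about 3 N at first, 8 N half way, 13 N at the stop, and lifts it when let go.
- paddle_pad (a point): Centre of the top of the paddle's grey pad, 45 (chopper x) x 40 mm (y), 12 mm thick, 121 mm above the table at rest, at chopper x -55, y -90 mm; moves with the paddle. A dark arm 16 mm wide leads to the hinge between two cheeks whose tops are 126 mm above the table.
- post_top (a point): Centre of the top of the small steel level post, 9 mm across, fixed to the chopper 32 mm from the pad's centre towards -y, top 106 mm above the table: level with the pad's top when the paddle is half way down.
- pan_lid: Bystander: the larger aluminium lid, 156 mm across, 48 mm high with an identical knob, loose on the table, origin at the centre of its underside. Does not belong to the chopper.
- mixing_bowl: Bystander: empty steel mixing bowl, 130 mm across, 60 mm high, loose, origin at the centre of its underside.
- oil_can: Bystander: upright oil can, 56 mm across, 190 mm high, loose, origin at the centre of its underside.
Things that resemble listed ones, but are neither listed nor needed, are in the scene too. Leave any green or yellow look-alike of the chopper_lid alone.

How it is judged (in metres and radians):
On the way, in this order (a step that is already met when the one before it is completed fails the run):
1. the lid sits flat and fully home on the bowl and is let go (horizontal distance between chopper_lid and bowl_mouth below 0.006 m and z of chopper_lid in the frame of bowl_mouth between -0.016 and -0.009 m and angle between chopper_lid's own z axis and vertical below 0.06 rad and contact force between the fingers and chopper_lid below 0.2 N), for 0.2 s.
2. the fingers hold the paddle about half way down (value of joint paddle between 0.1 and 0.2 rad and contact force between the fingers and paddle above 2 N), for 0.3 s.
At the end, for the whole second after the job is handed in: The lid is home in the bowl's mouth (within 6 mm of its centre, rim 9 to 16 mm below the mouth's plane, within 0.06 rad of level), at rest and untouched by the fingers; the fingers press the paddle with more than 2 N and keep it still between 0.10 and 0.20 rad (pad 10 to 20 mm down) (all of step 1 and all of step 2 and linear speed of chopper_lid below 0.02 m/s and velocity of joint paddle between -0.05 and 0.05 rad/s); the arm keeps its last pose, push and grip.
It fails at once if the paddle is pressed (beyond 0.05 rad) while the lid is not on the bowl (value of joint paddle above 0.05 rad and (horizontal distance between chopper_lid and bowl_mouth above 0.01 m or z of chopper_lid in the frame of bowl_mouth above -0.006 m)).
It fails at once if the paddle is pushed down to its stop (beyond 0.27 rad) (value of joint paddle above 0.27 rad).
It fails at once if the lid is dropped onto the chopper (falling free at more than 0.6 m/s) (horizontal distance between chopper_lid and bowl_mouth below 0.06 m and linear speed of chopper_lid above 0.6 m/s and contact force between the fingers and chopper_lid below 0.2 N).
It fails at once if the pan lid, mixing bowl or oil can is moved more than 25 mm (distance of any of pan_lid, mixing_bowl, oil_can from where it was at the start of the episode above 0.025 m).
It also fails if it takes over 51 s, if anything falls off the work surface, if the arm or the gripper's body presses on something with over 40 N, if the wrist force passes 120 N, or if a joint passes its speed limit or range.

### The arm

A 6-joint arm with a two-finger parallel gripper is mounted at the origin on the work surface. World frame = base frame: x ahead of the robot, y to its left, z up, the work surface at z = 0. Lengths are in mm, angles in rad, forces in N, time in s.
With the tool pointing down it reaches from about 400 to 925 mm from the base axis. Payload 12.5 kg.
Tool frame: the origin (TCP) lies between the finger pads; the fingertips stand 19 mm ahead of it and the grasp point (between the pads) is the TCP (env.nose_length is the distance from the TCP to the fingertips, in mm); z points along the fingers, y is the line along which they close (so a half turn about z gives the same grasp; the last joint's range is limited). The gripper opens to 95 mm and grips with 3 to 60 N. Pads are 20 mm wide; open, the fingers measure 119 mm over their backs; the gripper's body (75 mm by 180 mm) begins 59 mm behind the grasp point.
Start: joints at [-1.247, 0.491, 1.559, -0, 1.092, -0.106], TCP at [260.454, -568.162, 233.661] pointing down, gripper open.
Joint ranges: [-3.1, 3.1], [-0.84, 2.19], [0.05, 2.79], [-1.13, 4.28], [0.06, 2.93], [-2.69, 2.69]. Speed limits (rad/s): [2.22, 2.22, 2.79, 3.14, 3.14, 3.14].

### API

Orientations are given as [roll, pitch, yaw] about the fixed x, y, z axes, in that order (R = Rz(yaw) Ry(pitch) Rx(roll)).
In Python, from cell import env gives the robot as it stands. The module is installed in compiled form; this text tells all that it offers.
- The arm moves only by the tool drive_tool, never from a script. Its argument "rows" is a list that holds one entry, the list of rows, each a list of 7 numbers: the shift along the tool's x, y, z scaled (see below), then the turn, a rotation vector about the tool's x, y, z scaled (see below), then the opening, from 0 (shut) to 1 (fully open). In form: [[[tx, ty, tz, ax, ay, az, jaw], ...]]. A call has 1 to 5 rows; each row shifts and turns the commanded pose from where the row before left it, along the tool's axes as they then stand; what a row does not reach is not made up. The controller multiplies each number of a shift by 250 mm and each number of a turn by 180 degrees. A row lasts 1/8 s, in which the tool goes at most 62.5 mm and 10.7 degrees, less where a joint would pass 70% of its speed; a pose out of reach is approached as far as the arm can. A call with a number of a shift or a turn outside -1 to 1 is refused whole. A call with a gripper value outside its range is refused whole. The fingers move at their own pace and stop on an object; the grip force is fixed at half the most. Time passes only in rows, so rows that do not move let the fingers close. It gives the time, the measured TCP pose, the force, the opening and the grip force at its end, in the units of the state.
- env.state(): the state, without advancing time (a new reading comes with each control period).
- env.read_camera(name): name is "scene" or "top"; returns a dict with "color" (480x640x3 uint8, blue, green, red), "camera_matrix" (3x3 intrinsics, pixels), "pose" (4x4, takes a point from camera to world coordinates). Camera axes: x right, y up, looking along -z (the intrinsics and any distortion apply to the point x, -y, -z); pixel columns grow to the right and rows downward; lengths in mm; the calibration is good to about 2 mm. A picture is of the moment at which its call begins. There is no depth.
- env.job_done(): hands the job in; it is judged then, once.
Trained networks look in a picture, given as the dict that the camera call returned (one of the last four; its "shot" number tells which), for a name from the list of things; names that differ only in an ending like _2 or _b are one class to them, and where a whole thing is asked for, a point or a joint stands for the part that bears it (a point fixed in the world has none). Each returns a list of dicts, best first, with "score" (0 to 1); they miss things now and then, are a little off and sometimes report something else, mostly with a low value. They report only what shows in the picture. A call takes as long as a camera call. They do not tell look-alikes from the thing itself.
- env.search_frame(name, picture): "at" ([x, y, z] in mm, in the coordinates of the camera as it stood for that picture, good to about 4 mm: the middle of the surface that is visible of it).
- env.place_of(name, picture): "at" ([x, y, z] in mm, in the coordinates of the camera as it stood for that picture, good to about 4 mm: a listed point, or the origin of a listed thing).
The state is a dict: "t": time; "joints": joint angles; "qvel": joint speeds; "tau": joint torques, N m; "eef_pos": TCP position; "tcp_rot": TCP orientation; "ft_force": force on the tool from outside, world axes, zero at the start; "moment": the same for the moment, N m; "opening": opening from 0.0 (shut) to 1.0 (fully open); "grip_force": force on a finger pad.
Only numpy, scipy, OpenCV 4.12 (cv2) and the standard library are available. Lean on these libraries where they do the work, as an engineer would, in place of code of your own. Each camera call takes 0.05 s, during which the arm holds its last target. There are 200 camera calls.

## Working session

There is one attempt and no reset: what is moved stays moved. The work goes in short steps, Python scripts to look and compute and a tool call to move; the robot and the scene stay as the last step left them, time stands still between calls to the robot, and variables do not carry over. Pictures are saved under pics/ and viewed, at most 10 in all, crops included, and the job is handed in when it is done.

Besides the shell and the picture viewer there is one more tool, called after ">>>" as name([rows], argument=value, ...), one row to a line, values as JSON. drive_tool: Moves the arm, as the interface text tells. Its arguments: {"type":"object","properties":{"rows":{"type":"array","items":{"type":"array","items":{"type":"array","items":{"type":"number","minimum":-1,"maximum":1}}}}},"required":["rows"]}

```bash
mkdir -p pics; cat > h.py <<'E'
import numpy as np, cv2
from cell import env
def w(pic,p):
    return (pic["pose"]@np.r_[p,1])[:3]
def px(pic,P):
    c=np.linalg.inv(pic["pose"])@np.r_[P,1]; c=c[:3]*[1,-1,-1]
    u=pic["camera_matrix"]@c; return (u[:2]/u[2]).round().astype(int)
def ray(pic,u,v,z):
    d=np.linalg.inv(pic["camera_matrix"])@[u,v,1.]; d=pic["pose"][:3,:3]@(d*[1,-1,-1]); o=pic["pose"][:3,3]
    return o+d*(z-o[2])/d[2]
E
python3 - <<'E'
from h import *
for n in ("top","scene"):
    p=env.read_camera(n); cv2.imwrite(f"pics/{n}1.png",p["color"])
    print(n,p["pose"][:3,3].round())
    for k in ("chopper","bowl_mouth","chopper_lid","paddle_pad","post_top","pan_lid","mixing_bowl","oil_can"):
        for r in env.place_of(k,p)[:4]:
            P=w(p,r["at"]); print(k,round(r["score"],2),P.round(1),px(p,P))
print(env.state())
E
```

```text
top [ 529.   70. 1302.]
chopper 0.57 [ 545.  -198.4    0. ] [424 259]
chopper 0.3 [ 552.5 -126.7  160.5] [408 255]
bowl_mouth 0.56 [ 550.8 -130.2  157.4] [410 256]
chopper_lid 0.93 [432.8  58.1   2.8] [333 302]
chopper_lid 0.87 [594.2  78.6   2. ] [324 244]
chopper_lid 0.8 [825.  227.6  -1. ] [269 163]
chopper_lid 0.73 [ 6.421e+02  2.836e+02 -6.000e-01] [250 229]
paddle_pad 0.8 [ 485.4 -286.8  121.9] [470 281]
post_top 0.62 [ 480.7 -318.   107. ] [481 282]
pan_lid 0.61 [482.1 240.4  -1.9] [267 286]
pan_lid 0.3 [ 484.1 -285.3  122.5] [470 281]
mixing_bowl 0.75 [773.   59.1  -4.4] [329 180]
oil_can 0.74 [559.3 470.2  -6.1] [184 261]
scene [1491.  496.  819.]
chopper 0.83 [ 545.4 -203.     1.7] [217 241]
bowl_mouth 0.88 [ 545.8 -128.6  156.9] [237 195]
chopper_lid 0.89 [591.5  81.7   2.2] [311 282]
chopper_lid 0.89 [ 3.925e+02  4.260e+02 -3.000e-01] [477 273]
chopper_lid 0.84 [820.6 228.8  -3.2] [330 374]
chopper_lid 0.67 [641.8 285.   -1.3] [387 322]
paddle_pad 0.83 [ 486.  -286.7  116.7] [197 185]
post_top 0.75 [ 479.  -315.   110.8] [190 183]
pan_lid 0.74 [482.6 242.4  -0.6] [392 274]
mixing_bowl 0.59 [766.1  53.5   1.7] [263 327]
oil_can 0.74 [550.8 466.8  -1. ] [482 320]
{'t': 0.9, 'joints': array([-1.24665151e+00,  4.90897850e-01,  1.55890521e+00,  7.80700052e-07,
        1.09171923e+00, -1.05566373e-01]), 'qvel': array([ 0.00024685,  0.00087046, -0.00017403,  0.00018289,  0.00064295,
       -0.00074045]), 'tau': array([-8.44644819e-04, -6.12465048e+01, -2.58423775e+01,  6.92632212e-02,
        4.45245055e-02, -3.19635024e-05]), 'eef_pos': array([ 260.42274745, -568.16842731,  233.66048315]), 'tcp_rot': array([3.14152260e+00, 6.72576282e-06, 4.29710832e-01]), 'ft_force': array([ 0.38924954,  0.71296804, -0.75793933]), 'moment': array([-0.00784543,  0.0160762 , -0.00402055]), 'grip_force': 0.0, 'opening': 0.9975256021032979}
```

View pics/top1.png

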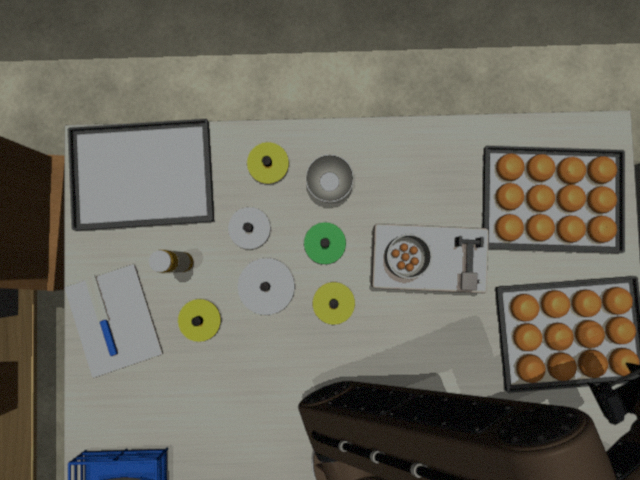

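View pics/scene1.png

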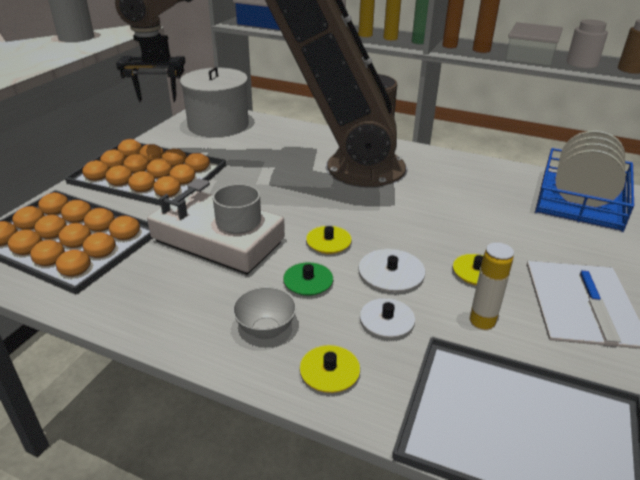

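The image shows these lid candidates (top-view pixels): plain aluminium small lid (250,229), larger aluminium pan lid (267,286), green (325,243), and yellow (333,302), (268,162) and (200,320). By the description I choose (250,229). Next I check it in a crop and refine the positions.

```bash
python3 - <<'E'
from h import *
acc={}
for i in range(4):
  for n in ("top","scene"):
    p=env.read_camera(n)
    if i==0:
        c=p["color"]; 
        if n=="top": a=cv2.resize(c[190:330,200:350],None,fx=3,fy=3,interpolation=2)
        else: b=cv2.resize(c[230:370,330:480],None,fx=2,fy=2,interpolation=2)
        if n=="top":
            cc=c[215:310,365:500]; b0=cv2.resize(cc,None,fx=2.5,fy=2.5,interpolation=2)
            # lid disc & knob by threshold
            g=cv2.cvtColor(c,cv2.COLOR_BGR2GRAY); s=g[205:252,226:274]; 
            m=(s<70).astype(np.uint8); k,l,st,ce=cv2.connectedComponentsWithStats(m); print("knob px",st[1:].tolist(),ce[1:]+[226,205])
            for z in (33,48): print(ray(p,*(ce[1]+[226,205]),z).round(1))
    for k in ("bowl_mouth","chopper_lid","paddle_pad","post_top","chopper"):
        for r in env.place_of(k,p):
            P=w(p,r["at"])
            if k=="chopper_lid" and np.hypot(P[0]-642,P[1]-284)>30: continue
            if k!="chopper_lid" and r["score"]<.5: continue
            acc.setdefault((k,n),[]).append(P)
for k,v in acc.items(): print(k,len(v),np.median(v,0).round(1),np.std(v,0).round(1))
im=np.zeros((600,800,3),np.uint8); im[:420,:450]=a; im[:280,460:760]=b; im[290:290+b0.shape[0],455:455+b0.shape[1]]=b0[:310,:345]
cv2.imwrite("pics/crop1.png",im)
E
```

```text
knob px [[17, 18, 10, 9, 73]] [[247.79452055 227.10958904]]
[644.3 283.8  33. ]
[642.9 281.3  48. ]
('bowl_mouth', 'top') 3 [ 551.9 -131.3  159.2] [0.8 0.2 0.9]
('chopper_lid', 'top') 4 [646.3 281.4   1.9] [1.  1.4 1.7]
('paddle_pad', 'top') 5 [ 483.5 -285.5  122.4] [ 29.8 302.1  50.4]
('post_top', 'top') 4 [ 480.6 -318.6  101.9] [1.5 2.2 1.2]
('chopper', 'top') 4 [ 5.453e+02 -1.979e+02 -2.000e-01] [1.6 0.7 0.4]
('bowl_mouth', 'scene') 4 [ 547.5 -127.1  157.7] [95.  79.9 66.9]
('chopper_lid', 'scene') 4 [641.7 283.3  -3. ] [0.8 0.5 1.6]
('paddle_pad', 'scene') 4 [ 483.6 -287.6  117.1] [0.6 1.6 0.5]
('post_top', 'scene') 4 [ 478.7 -314.5  108.3] [29.3 48.9 46.3]
('chopper', 'scene') 4 [ 5.437e+02 -2.009e+02 -2.000e-01] [1.2 1.7 1.3]
```

View pics/crop1.png

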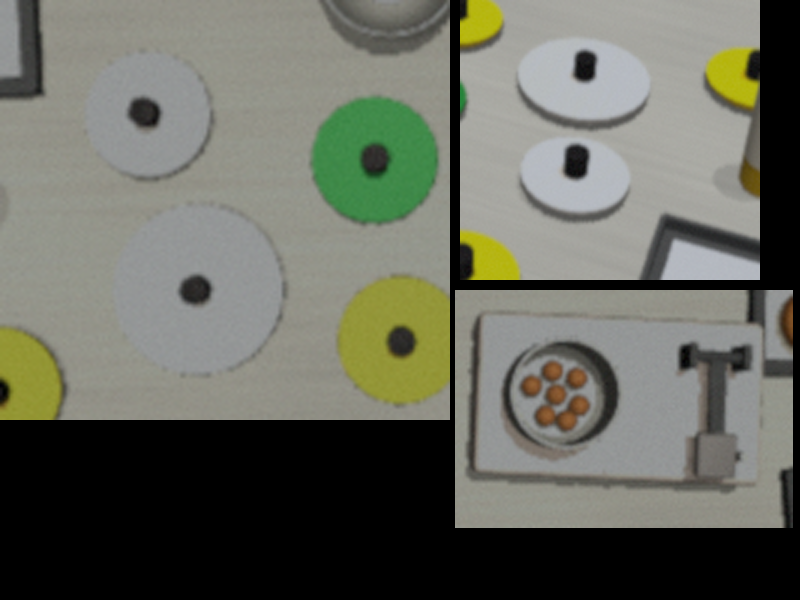

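>>> drive_tool([
  [[0,0,-0.2,0,0,0,0.6],[0,0,-0.2,0,0,0.0455,0.6],[0,0,0,0,0,0.0455,0.6],[0,0,0,0,0,0.0458,0.6]],
])

```text
t: 3.8
eef_pos: [260.5, -568.1, 334.3]
tcp_rot: [3.14, -0.0, -0.005]
ft_force: [0.5, 1.0, -0.2]
opening: 0.642
grip_force: 0.0
```

The crop confirms it: the lid at (250,229) is plain silver, smaller than the pan lid, with a black knob. The bowl is at top pixel (407,256) and the pad at (470,281).

>>> drive_tool([
  [[0.09,-0.2,0,0,0,0,0.6],[0.09,-0.2,0,0,0,0,0.6],[0.09,-0.2,0,0,0,0,0.6],[0.09,-0.2,0,0,0,0,0.6],[0.09,-0.2,0,0,0,0,0.6]],
])

```text
t: 4.42
eef_pos: [373.4, -316.5, 333.8]
tcp_rot: [3.141, -0.0, -0.0]
ft_force: [0.1, -0.7, 0.5]
opening: 0.6
grip_force: 0.0
```

>>> drive_tool([
  [[0.09,-0.2,0,0,0,0,0.6],[0.09,-0.2,0,0,0,0,0.6],[0.09,-0.2,0,0,0,0,0.6],[0.09,-0.2,0,0,0,0,0.6],[0.09,-0.2,0,0,0,0,0.6]],
])

```text
t: 5.05
eef_pos: [485.9, -66.4, 333.9]
tcp_rot: [3.141, -0.001, -0.0]
ft_force: [0.5, -1.1, 0.3]
opening: 0.599
grip_force: 0.0
```

>>> drive_tool([
  [[0.09,-0.2,0,0,0,0,0.6],[0.09,-0.2,0,0,0,0,0.6],[0.09,-0.2,0,0,0,0,0.6],[0.09,-0.2,0,0,0,0,0.6],[0.09,-0.2,0,0,0,0,0.6]],
])

```text
t: 5.68
eef_pos: [598.4, 183.7, 333.7]
tcp_rot: [3.141, -0.0, 0.0]
ft_force: [0.1, -0.4, -0.0]
opening: 0.603
grip_force: 0.0
```

>>> drive_tool([
  [[0.09,-0.2,0,0,0,0,0.6],[0.09,-0.2,0.1,0,0,0,0.6],[0,0,0.2,0,0,0,0.6],[0,0,0.2,0,0,0,0.6],[0,0,0.2,0,0,0,0.6]],
])

```text
t: 6.3
eef_pos: [642.7, 282.0, 157.0]
tcp_rot: [3.142, -0.0, 0.0]
ft_force: [1.3, 1.2, -0.7]
opening: 0.602
grip_force: 0.0
```

>>> drive_tool([
  [[0,0,0.08,0,0,0,0.6],[0,0,0,0,0,0,0.6]],
])

```text
t: 6.55
eef_pos: [642.4, 281.6, 136.9]
tcp_rot: [3.141, 0.003, -0.0]
ft_force: [-0.6, -0.9, 0.9]
opening: 0.602
grip_force: 0.0
```

```bash
python3 - <<'E'
from h import *
print(env.state()["eef_pos"])
p=env.read_camera("scene"); q=env.read_camera("top")
e=env.state()["eef_pos"]
u,v=px(p,e); c=p["color"]; a=cv2.resize(c[v-50:v+70,u-65:u+65],None,fx=3,fy=3,interpolation=2)
u2,v2=px(q,e); c=q["color"]; b=cv2.resize(c[v2-50:v2+70,u2-65:u2+65],None,fx=3,fy=3,interpolation=2)
cv2.imwrite("pics/pre.png",np.hstack([a,b])); print(u,v,u2,v2)
for n,P in (("s",p),("t",q)):
  for r in env.place_of("chopper_lid",P):
    X=w(P,r["at"])
    if np.hypot(X[0]-642,X[1]-284)<30: print(n,X.round(1),r["score"])
E
```

```text
[642.39031517 281.62964523 136.93903109]
392 271 241 224
s [643.4 284.3   2.6] 0.58
t [643.7 282.2   3.1] 0.37
```

View pics/pre.png

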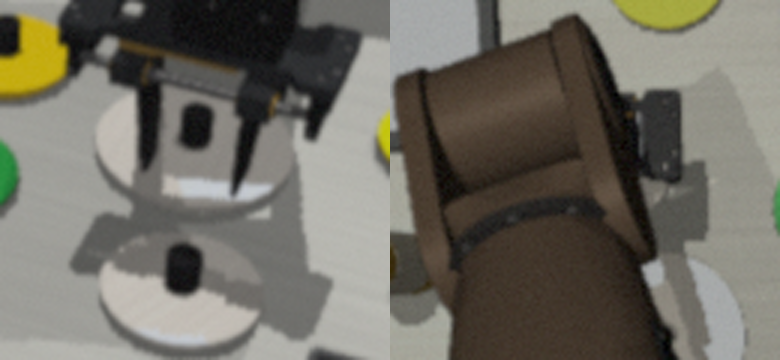

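Scene view: the fingers straddle the knob (crop 183,265) along their line of descent. Descending.

>>> drive_tool([
  [[0.004,-0.005,0.2,0,0,0,0.6],[0,0,0.15,0,0,0,0.6],[0,0,0.03,0,0,0,0.6],[0,0,0,0,0,0,0.6]],
])

```text
t: 7.25
eef_pos: [644.5, 283.3, 44.9]
tcp_rot: [-3.141, -0.001, 0.0]
ft_force: [0.6, 0.6, 0.4]
opening: 0.601
grip_force: 0.0
```

>>> drive_tool([
  [[0,0,0,0,0,0,0],[0,0,0,0,0,0,0],[0,0,0,0,0,0,0],[0,0,0,0,0,0,0],[0,0,0,0,0,0,0]],
])

```text
t: 7.88
eef_pos: [644.1, 283.1, 44.0]
tcp_rot: [-3.142, -0.0, 0.0]
ft_force: [-1.1, -0.6, 4.5]
opening: 0.267
grip_force: 30.0
```

>>> drive_tool([
  [[0,0,-0.1,0,0,0,0],[0,0,-0.2,0,0,0,0],[0,0,-0.2,0,0,0,0],[0,0,-0.2,0,0,0,0],[0,0,-0.2,0,0,0,0]],
])

```text
t: 8.5
eef_pos: [643.6, 283.0, 269.8]
tcp_rot: [3.141, 0.001, 0.0]
ft_force: [0.6, -0.3, -2.2]
opening: 0.266
grip_force: 30.0
```

>>> drive_tool([
  [[-0.05,0.2,0,0,0,0,0],[-0.05,0.2,0,0,0,0,0],[-0.05,0.2,0,0,0,0,0],[-0.05,0.2,0,0,0,0,0],[-0.05,0.2,0,0,0,0,0]],
])

```text
t: 9.12
eef_pos: [580.7, 31.6, 268.3]
tcp_rot: [3.141, 0.001, 0.0]
ft_force: [0.8, -0.5, -1.5]
opening: 0.272
grip_force: 30.0
```

>>> drive_tool([
  [[-0.05,0.2,0,0,0,0,0],[-0.05,0.2,0,0,0,0,0],[-0.03,0.15,0.1,0,0,0,0],[0,0.05,0.04,0,0,0,0],[0,0,0,0,0,0,0]],
])

```text
t: 9.75
eef_pos: [548.9, -117.0, 233.0]
tcp_rot: [-3.141, 0.001, -0.001]
ft_force: [-0.5, 1.2, -1.1]
opening: 0.266
grip_force: 30.0
```

```bash
python3 - <<'E'
from h import *
s=env.state(); print(s["eef_pos"],s["ft_force"],s["opening"],s["joints"].round(2))
e=s["eef_pos"]; ims=[]
for n in ("scene","top"):
  p=env.read_camera(n)
  u,v=px(p,e+[0,0,-60]); ims.append(cv2.resize(p["color"][v-75:v+75,u-65:u+65],None,fx=3,fy=3,interpolation=2)); print(u,v)
  for k in ("chopper_lid","bowl_mouth"):
   for r in env.place_of(k,p):
    print(n,k,w(p,r["at"]).round(1),round(r["score"],2))
cv2.imwrite("pics/held.png",np.hstack(ims))
E
```

```text
[ 548.92126665 -117.03545889  232.9981061 ] [-0.49435909  1.2199755  -1.12411643] 0.26568310190210737 [-0.33  0.4   1.72  0.    1.02  1.24]
240 191
scene chopper_lid [392.9 426.3  -2.5] 0.93
scene chopper_lid [594.9  75.    0.7] 0.86
scene chopper_lid [ 544.2 -117.6  188.7] 0.8
scene chopper_lid [429.3  57.   -2.3] 0.64
scene chopper_lid [820.9 224.8  -1.5] 0.56
scene bowl_mouth [ 543.6 -131.1  159.8] 0.9
405 257
top chopper_lid [4.319e+02 5.470e+01 4.000e-01] 0.81
top chopper_lid [826.7 227.    5.2] 0.66
top chopper_lid [592.   76.6   0.6] 0.62
top chopper_lid [3.968e+02 4.248e+02 2.000e-01] 0.6
```

View pics/held.png

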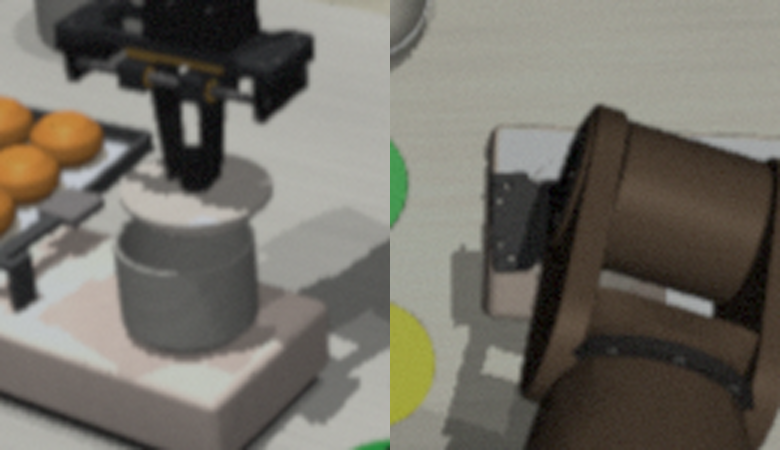

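Scene view: the lid is held level just above the bowl, offset a little towards +y. I'll refine the bowl centre by fitting rim edges in the first, unobstructed pictures.

```bash
cat > fit.py <<'E'
from h import *
from scipy.ndimage import map_coordinates, gaussian_filter
from scipy.optimize import minimize
th=np.linspace(0,2*np.pi,240,endpoint=False)
def proj(p,P):
    c=(np.linalg.inv(p["pose"])@np.c_[P,np.ones(len(P))].T)[:3]*np.array([[1],[-1],[-1]])
    u=p["camera_matrix"]@c; return u[:2]/u[2]
def fit(p,img,x0,r,z,sel=None):
    g=gaussian_filter(img.astype(float),(1,1,0))
    def S(x,rr):
        P=np.c_[x[0]+rr*np.cos(th),x[1]+rr*np.sin(th),np.full(240,z)]; u=proj(p,P)
        return np.array([map_coordinates(g[...,i],[u[1],u[0]],order=1) for i in range(3)])
    def f(x):
        d=np.linalg.norm(S(x,r+3)-S(x,r-3),axis=0); return -np.minimum(d,40).mean()
    best=min(((f((x0[0]+a,x0[1]+b)),x0[0]+a,x0[1]+b) for a in np.arange(-9,9.1,1) for b in np.arange(-9,9.1,1)))
    return minimize(f,best[1:],method="Nelder-Mead")
E
python3 - <<'E'
from fit import *
for n in ("top","scene"):
    p=env.read_camera(n); im=cv2.imread(f"pics/{n}1.png")
    for k,x0,r,z in (("bowl out",(549,-129),55,160),("bowl in",(549,-129),51,160),("lid disc top",(644,283),58,18),("green",(593,79),58,18),("pan",(482,241),78,18)):
        s=fit(p,im,x0,r,z); print(n,k,s.x.round(1),round(s.fun,1))
E
```

```text
top bowl out [ 546.9 -120.6] -37.2
top bowl in [ 550.4 -125.7] -37.1
top lid disc top [646.  285.8] -17.4
top green [593.  76.] -40.0
top pan [483.9 244.3] -12.2
scene bowl out [ 554.9 -127.2] -33.2
scene bowl in [ 548.5 -131.8] -32.9
scene lid disc top [643.4 283. ] -29.8
scene green [603.1  79.7] -40.0
scene pan [482.5 240.3] -28.1
```

```bash
python3 - <<'E'
from fit import *
ims=[]
for n in ("top","scene"):
    p=env.read_camera(n); im=cv2.imread(f"pics/{n}1.png")
    c=px(p,np.array([548.5,-129.5,140])); F=10 if n=="top" else 8; W,H=400//F,560//F
    u0,v0=c[0]-W//2,c[1]-H//2
    z=cv2.resize(im[v0:v0+H,u0:u0+W],None,fx=F,fy=F,interpolation=cv2.INTER_CUBIC)
    for r,zz,col in ((55,160,(0,255,0)),(51,160,(0,0,255)),(55,80,(255,0,0))):
        P=np.c_[548.5+r*np.cos(th),-129.5+r*np.sin(th),np.full(240,zz)]; u=proj(p,P).T
        u=(u-[u0,v0]+.5)*F
        for q in u[::3]: cv2.circle(z,tuple(q.astype(int).tolist()),1,col,-1)
    ims.append(z)
h=min(i.shape[0] for i in ims)
cv2.imwrite("pics/ov.png",np.hstack([i[:h] for i in ims])); print(h)
E
```

```text
560
```

View pics/ov.png

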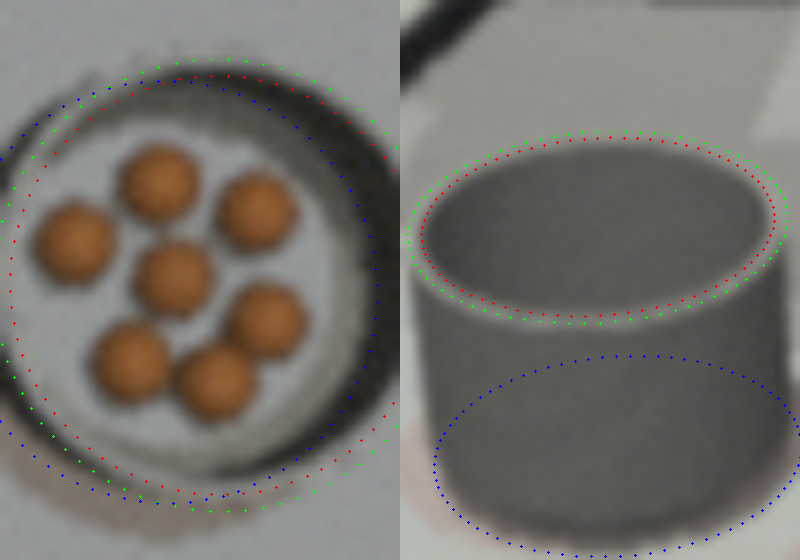

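Scene overlay: the rim at (548.5,-129.5) fits within half a pixel. Both cameras agree on a lid-to-bowl shift of about (-95, -412.5), so the target TCP is (549, -129.5).

>>> drive_tool([
  [[0,0.05,0,0,0,0,0],[0,0,0.08,0,0,0,0],[0,0,0.04,0,0,0,0],[0,0,0.01,0,0,0,0],[0,0,0.01,0,0,0,0]],
])

```text
t: 10.88
eef_pos: [549.1, -129.6, 198.9]
tcp_rot: [3.141, -0.0, 0.0]
ft_force: [-0.2, -0.0, -2.0]
opening: 0.265
grip_force: 30.0
```

```bash
python3 - <<'E'
from h import *
s=env.state(); print(s["eef_pos"],s["ft_force"],s["moment"])
e=s["eef_pos"]; p=env.read_camera("scene")
u,v=px(p,e+[0,0,-50]); u0,v0=u-40,v-30
z=cv2.resize(p["color"][v0:v0+70,u0:u0+80],None,fx=8,fy=8,interpolation=2)
th=np.linspace(0,2*np.pi,120)
for r,zz,c in ((55,160,(0,255,0)),(58,e[2]-44+18,(0,0,255)),(58,e[2]-44+12,(255,0,0))):
  for t in th:
    a=px(p,np.array([549+r*np.cos(t),-129.5+r*np.sin(t),zz])); 
    C=np.linalg.inv(p["pose"])@[549+r*np.cos(t),-129.5+r*np.sin(t),zz,1]; C=C[:3]*[1,-1,-1]; U=p["camera_matrix"]@C; U=U[:2]/U[2]
    cv2.circle(z,tuple(((U-[u0,v0]+.5)*8).astype(int).tolist()),1,c,-1)
cv2.imwrite("pics/low.png",z)
E
```

```text
[ 549.14260061 -129.58892156  198.85983361] [-0.17236255 -0.00479462 -2.02076881] [ 0.02337235 -0.00548597 -0.01288814]
```

View pics/low.png

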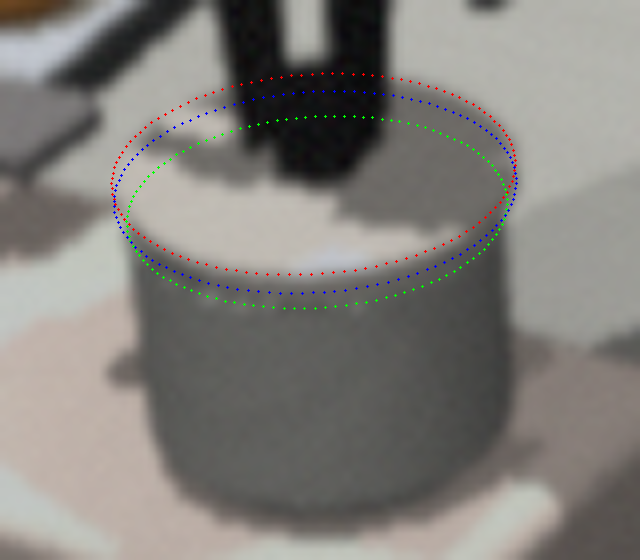

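The lid disc (red and blue curves) sits centred over the bowl rim, with its rim just entering the mouth and no contact force yet. Lowering gently.

>>> drive_tool([
  [[0,0,0.008,0,0,0,0],[0,0,0.006,0,0,0,0],[0,0,0.006,0,0,0,0],[0,0,0,0,0,0,0]],
])

```text
t: 11.42
eef_pos: [548.9, -129.4, 193.6]
tcp_rot: [3.142, 0.0, 0.0]
ft_force: [-1.0, -0.7, -1.6]
opening: 0.266
grip_force: 30.0
```

>>> drive_tool([
  [[0,0,0.004,0,0,0,0],[0,0,0,0,0,0,0]],
])

```text
t: 11.68
eef_pos: [549.0, -129.4, 192.6]
tcp_rot: [3.141, -0.0, 0.0]
ft_force: [0.7, 0.0, -2.9]
opening: 0.268
grip_force: 30.0
```

>>> drive_tool([
  [[0,0,0.004,0,0,0,0],[0,0,0,0,0,0,0]],
])

```text
t: 11.92
eef_pos: [549.0, -129.4, 192.0]
tcp_rot: [3.141, -0.0, 0.0]
ft_force: [-1.5, 0.9, 2.6]
opening: 0.268
grip_force: 30.0
```

Contact at z = 192, as predicted. Releasing.

>>> drive_tool([
  [[0,0,0,0,0,0,0.5],[0,0,0,0,0,0,0.5],[0,0,0,0,0,0,0.5],[0,0,0,0,0,0,0.5]],
])

```text
t: 12.42
eef_pos: [548.9, -129.4, 191.6]
tcp_rot: [3.142, 0.0, 0.0]
ft_force: [-0.9, -0.4, -0.8]
opening: 0.496
grip_force: 0.0
```

>>> drive_tool([
  [[0,0,-0.03,0,0,0,0.5],[0,0,-0.1,0,0,0,0.5],[0,0,-0.15,0,0,0,0.5],[0,0,-0.05,0,0,0,0]],
])

```text
t: 12.92
eef_pos: [549.4, -129.6, 276.4]
tcp_rot: [3.14, -0.003, 0.0]
ft_force: [-0.3, -0.0, -0.2]
opening: 0.446
grip_force: 0.0
```

>>> drive_tool([
  [[-0.08,0.2,0,0,0,0,0],[-0.08,0.2,0,0,0,0,0],[-0.09,0.22,0,0,0,0,0],[0,0,0,0,0,0,0]],
])

```text
t: 13.42
eef_pos: [484.9, -287.3, 273.4]
tcp_rot: [-3.141, 0.001, -0.004]
ft_force: [-0.1, 0.9, 0.2]
opening: 0.038
grip_force: 0.0
```

```bash
python3 - <<'E'
from h import *
s=env.state(); e=s["eef_pos"]; print(e,s["ft_force"],s["opening"])
p=env.read_camera("scene"); q=env.read_camera("top"); ims=[]
for n,P in (("s",p),("t",q)):
  for k in ("chopper_lid","paddle_pad","post_top"):
   for r in env.place_of(k,P):
    X=w(P,r["at"])
    if X[1]<0: print(n,k,X.round(1),round(r["score"],2))
u0,v0=165,150
z=cv2.resize(p["color"][v0:v0+90,u0:u0+125],None,fx=6.4,fy=6.4,interpolation=2)
cv2.imwrite("pics/home.png",z)
E
```

```text
[ 484.89470842 -287.34421759  273.39968559] [-0.13752331  0.93325615  0.22756564] 0.03844441843142853
s chopper_lid [ 5.448e+02 -2.018e+02 -3.000e-01] 0.65
s paddle_pad [ 485.1 -286.6  116. ] 0.6
s post_top [ 478.8 -315.3  108.8] 0.62
t chopper_lid [ 549.7 -131.2  148.3] 0.8
t post_top [ 480.8 -317.8  100.6] 0.7
```

View pics/home.png

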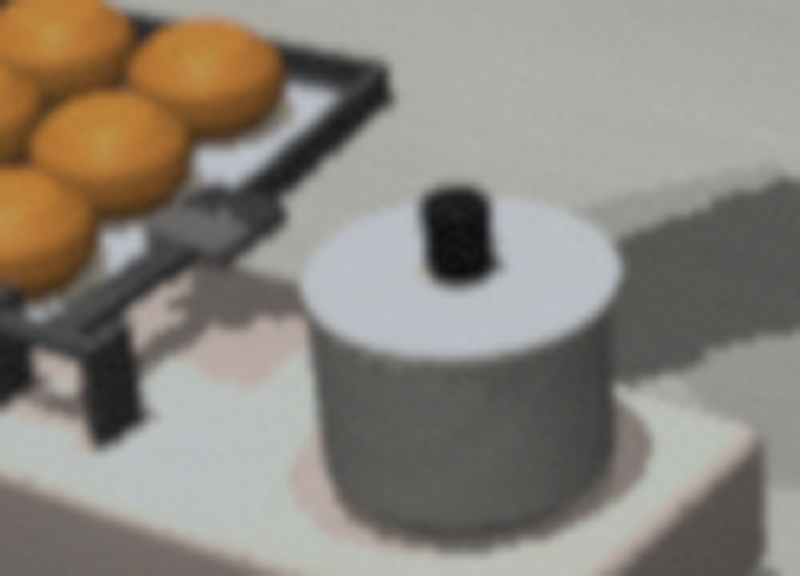

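The picture shows the lid flush on the bowl (crop 460,280), untouched, with the paddle at rest. Descending on the pad.

>>> drive_tool([
  [[0,0,0.2,0,0,0,0],[0,0,0.2,0,0,0,0],[0,0,0.1,0,0,0,0],[0,0,0,0,0,0,0]],
])

```text
t: 14.32
eef_pos: [486.2, -283.5, 147.7]
tcp_rot: [-3.14, 0.003, 0.001]
ft_force: [-0.2, 1.5, 0.7]
opening: 0.004
grip_force: 0.0
```

>>> drive_tool([
  [[0,0,0.012,0,0,0,0],[0,0,0.012,0,0,0,0],[0,0,0.012,0,0,0,0],[0,0,0,0,0,0,0],[0,0,0,0,0,0,0]],
])

```text
t: 14.95
eef_pos: [486.6, -284.5, 140.4]
tcp_rot: [3.141, -0.0, -0.0]
ft_force: [0.5, 0.4, 1.2]
opening: 0.004
grip_force: 0.6
```

>>> drive_tool([
  [[0,0.006,0.012,0,0,0,0],[0,0,0.012,0,0,0,0],[0,0,0.012,0,0,0,0],[0,0,0,0,0,0,0],[0,0,0,0,0,0,0]],
])

```text
t: 15.58
eef_pos: [486.6, -286.0, 131.4]
tcp_rot: [3.141, -0.0, 0.0]
ft_force: [-1.2, 2.5, 7.0]
opening: 0.006
grip_force: 3.5
```

>>> drive_tool([
  [[0,0,0.012,0,0,0,0],[0,0,0.008,0,0,0,0],[0,0,0,0,0,0,0],[0,0,0,0,0,0,0],[0,0,0,0,0,0,0]],
])

```text
t: 16.2
eef_pos: [486.8, -286.0, 126.6]
tcp_rot: [3.141, -0.001, -0.0]
ft_force: [-0.7, 2.6, 10.0]
opening: 0.007
grip_force: 4.4
```

```bash
python3 - <<'E'
from h import *
s=env.state(); e=s["eef_pos"]; print(e)
p=env.read_camera("scene")
for r in env.place_of("paddle_pad",p)+env.place_of("post_top",p): print(w(p,r["at"]).round(1),round(r["score"],2))
f=[env.state()["ft_force"][2]]
for _ in range(8): env.read_camera("top"); f.append(env.state()["ft_force"][2])
print(np.round(f,1))
u0,v0=160,140
cv2.imwrite("pics/press.png",cv2.resize(p["color"][v0:v0+90,u0:u0+120],None,fx=6.5,fy=6.5,interpolation=2))
E
```

```text
[ 486.77484897 -286.01501619  126.64843133]
[ 481.7 -287.7  100.3] 0.53
[ 477.2 -315.6  106.3] 0.86
[ 550.3 -127.6  145.6] 0.6
[ 9.  10.   8.5  9.   9.8  9.   8.7  8.5  9. ]
```

View pics/press.png

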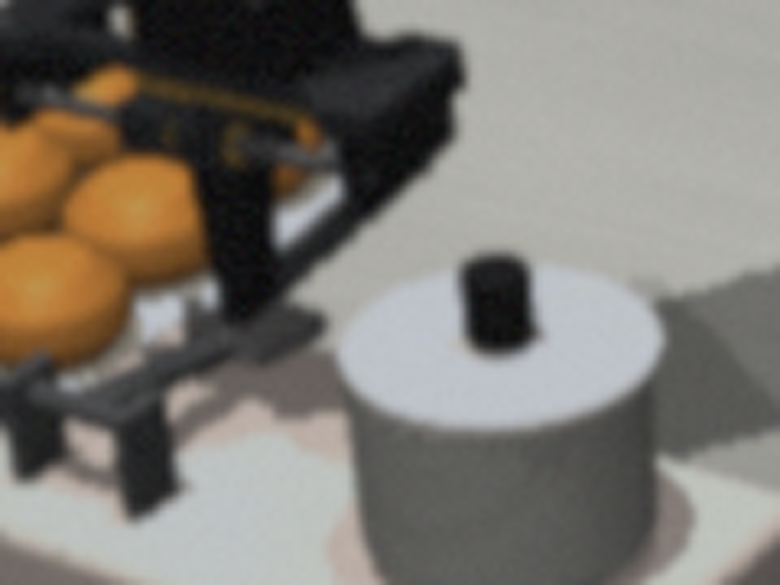

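The fingers hold the pad down (crop 260,320), level with the post, and the lid is still home. The steady 9 N and the 14 mm of travel both put the paddle at about 0.15 rad.

```bash
python3 -c "
from cell import env
print(env.job_done())"
```

```text
the job is handed in; nothing more can be done
None
```

The lid is home on the bowl and released, and the job was handed in with the fingers holding the paddle about half way down (estimated 0.15 rad at about 9 N); the hand-in call returned no verdict.

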